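# Set up the probing plate

### The arm

A 7-joint arm with a two-finger parallel gripper is mounted at the origin on the work surface. World frame = base frame: x ahead of the robot, y to its left, z up, the work surface at z = 0. Lengths are in m, angles in rad, forces in N, time in s.
With the tool pointing down it reaches from about 0.425 to 0.925 m from the base axis. Payload 6.8 kg.
Tool frame: the origin (TCP) lies at the very end of the fingers, on their centre line; the grasp point (between the pads) lies 19 mm behind it; z points along the fingers, y is the line along which they close (so a half turn about z gives the same grasp; the last joint's range is limited). The gripper opens to 85 mm and grips with 20 to 120 N. Pads are 22 mm wide; open, the fingers measure 114 mm over their backs; the gripper's body (76 mm by 85 mm) begins 54 mm behind the grasp point. The pads swing forward as they close: fully open they stand 13 mm farther back than shut.
Start: joints at [-1.242, 0.477, 0.022, 1.555, -0.011, 1.109, -0.083], TCP at [0.286, 0.612, 0.231] pointing down, gripper open.
Joint ranges: [-2.96, 2.96], [-0.34, 2.1], [-1.41, 1.46], [0.24, 2.44], [-1.37, 4.51], [0.17, 1.92], [-2.96, 2.96]. Speed limits (rad/s): [2.39, 2.39, 3.14, 3.14, 3.14, 3.14, 3.14].

### API

Orientations are given as a unit quaternion [w, x, y, z].
In Python, from station import bot gives the robot as it stands. The module is installed in compiled form; this text tells all that it offers.
- The arm moves only by the shell command python3 -m jog 'ROWS' [OPENING] [FORCE]. ROWS is JSON, a list of rows, each a list of 4 numbers: the shift along the tool's x, y, z in cm, then the turn about the tool's z in rad. In form: [[x, y, z, spin], ...]. A call has 1 to 20 rows; each row is the pose to reach, as a shift and turn from the pose commanded when the call began, along the tool's axes at that moment; what a row does not reach only later rows make up. A row lasts 1/12 s, in which the tool goes at most 41.7 mm and 7.16 degrees, less where a joint would pass 70% of its speed; a pose out of reach is approached as far as the arm can. A call with a gripper value outside its range is refused whole. OPENING is the closure, from -1 (fully open) to 1 (shut), set as the call begins (- or left out, the last holds). The fingers move at their own pace and stop on an object; FORCE is the grip in N (left out, the last holds). Time passes only in rows, so rows that repeat a pose let the fingers close. It gives the time, the measured TCP pose, the force, the opening and the grip force at its end, in the units of the state.
- bot.get_obs(): the state, without advancing time (a new reading comes with each control period).
- bot.read_camera(name): name is "side" or "top"; returns a dict with "pixels" (384x512x3 uint8, red, green, blue), "depth" (384x512 float32, m along the optical axis (not along the pixel's ray), 0 where there is no reading), "fovy" (degrees; the focal length in pixels is half the picture's height over the tangent of half this angle, whatever the lens; pixels are square), "cx", "cy" (the principal point, pixels), "pose" (4x4, takes a point from camera to world coordinates). Camera axes: x right, y down, z forward; pixel columns grow to the right and rows downward; lengths in m; the calibration is good to about 2 mm. A picture is of the moment at which its call begins.
- bot.hand_in(): hands the job in; it is judged then, once.
The state is a dict: "t": time; "q": joint angles; "joint_vel": joint speeds; "joint_torque": joint torques, N m; "eef_pos": TCP position; "tool_rot": TCP orientation; "contact_force": force on the tool from outside, world axes, zero at the start; "torque": the same for the moment, N m; "gripper_width": opening from 0.0 (shut) to 1.0 (fully open); "grasp_force": force on a finger pad.
Only numpy, scipy, OpenCV 4.12 (cv2) and the standard library are available. Lean on these libraries where they do the work, as an engineer would, in place of code of your own. Each camera call takes 0.05 s, during which the arm holds its last target. There are 200 camera calls.

### The job

Get the bench ready for probing: lay the test board (the one with the large square processor) lengthwise on the middle of the steel plate's brown pad, then stand the round-based loop probe on the steel to its left and the square-based needle probe on the steel to its right, as seen from the robot, each pointing squarely in from its side with its tip over the middle of the processor. Put the long reference board on the sloped stand, chips up and lengthwise up the slope in its middle, resting against the bottom lip. Leave the mouse, screwdriver and jar where they are, set each piece down gently, and neither drop nor tip anything.

Things in the scene. Friction and masses are not known exactly. Their poses are not given: they have to be found in the camera images.
- plate: Steel probing plate, fixed, flat on the mat; 140 (x) by 220 (y) by 12 mm, with a brown pad 104 (x) by 66 (y) by 3 mm on its middle (pad top 15 mm above the underside). Origin: centre of the underside. x points away from the robot, y to the left, turned up to 0.2 rad. The stand may be on either side of it.
- stand: Sloped board stand, bent aluminium sheet, fixed, 80 mm wide (y), 116 deep (x). Origin: centre of the underside. The slope rises along +x (away from the robot) at 30 degrees to the level; its foot, at the lip's inner face, is at x -56, z 10 mm; its face is 130 mm long; the lip stands 16 mm up, square to it. Polished: a board let go on it slides down to the lip.
- test_board: Test board: dark circuit board 92 (x) by 56 (y) mm, a square processor with a bright lid, 26 mm wide, at its middle; 55 g. Origin: centre of the underside of its four 8 mm spacers. Laminate 8 to 10 mm up; black socket strips, 58 mm long, flush with both long edges, reach 18.5 mm: grip across them (56 mm). Two gold connectors at +x reach 20 mm. Either end may be ahead.
- reference_board: Reference board: dark circuit board, longer and narrower, 116 (x) by 48 (y) mm, a row of four small black chips, no large processor; 55 g. Origin: centre of the underside of its four 8 mm spacers. Laminate 8 to 10 mm up; black socket strips, 58 mm long, flush with both long edges, reach 18.5 mm: grip across them (48 mm). Either end may be uppermost.
- loop_probe: Loop probe on a weighted round steel base, 42 mm in diameter, 28 mm high (grip it there), 200 g; column and clamp above it to 59 mm. The probe slants forward and down from the clamp to a flat gold ring, 23 mm across, centred 60 mm from the base's middle along +x, 31 mm above the underside. Origin: centre of the base's underside.
- needle_probe: Needle probe on a weighted square steel base, 36 by 36 mm, 28 mm high (grip it there, across y), 200 g; column and clamp above it to 59 mm. The probe slants forward and down from the clamp to a needle tip 60 mm from the base's middle along +x, 31 mm above the underside. Origin: centre of the base's underside.
- mouse: Black computer mouse, 100 by 58 by 32 mm, loose, to be left alone. Origin: centre of the underside.
- screwdriver: Black-handled screwdriver, 150 mm long, loose, lying beside the work, to be left alone. Origin: below its middle, on the mat.
- jar: White closed jar with a black cap, 48 mm in diameter, 45 mm high, loose, to be left alone. Origin: centre of the underside.
Things that resemble listed ones, but are neither listed nor needed, are in the scene too. What is shaped like the reference_board but orange or turquoise is not meant.

How it is judged:
At the end, for the whole second after the job is handed in: Test board on the pad, centred within 12 mm, lengthwise within 0.17 rad; loop probe on the plate left of it, needle probe right, upright, bases within 30 mm of the plate's cross centre line, tips within 12 mm of the processor's middle; reference board flat on the slope, at the lip; all at rest (x of test_board in the frame of plate between -0.012 and 0.012 m and y of test_board in the frame of plate between -0.012 and 0.012 m and z of test_board in the frame of plate between 0.011 and 0.019 m and angle between the x axis of test_board and the x axis of plate, either way round below 0.17 rad and angle between each of test_board, loop_probe, needle_probe's own z axis and vertical below 0.08 rad and x of test_board in the frame of loop_probe between 0.048 and 0.072 m and y of test_board in the frame of loop_probe between -0.012 and 0.012 m and x of loop_probe in the frame of plate between -0.03 and 0.03 m and z of loop_probe in the frame of plate between 0.009 and 0.016 m and y of loop_probe in the frame of plate above 0.035 m and x of test_board in the frame of needle_probe between 0.048 and 0.072 m and y of test_board in the frame of needle_probe between -0.012 and 0.012 m and x of needle_probe in the frame of plate between -0.03 and 0.03 m and z of needle_probe in the frame of plate between 0.009 and 0.016 m and y of needle_probe in the frame of plate below -0.035 m and x of reference_board in the frame of stand between -0.012 and 0.004 m and z of reference_board in the frame of stand between 0.034 and 0.047 m and y of reference_board in the frame of stand between -0.015 and 0.015 m and angle between the y axis of reference_board and the y axis of stand, either way round below 0.17 rad and angle between reference_board's own z axis and vertical between 0.44 and 0.61 rad and linear speed of each of test_board, reference_board, loop_probe, needle_probe below 0.01 m/s); the robot touches nothing.
It fails at once if the mouse, screwdriver or jar is moved by more than 20 mm (distance of any of mouse, screwdriver, jar from where it was at the start of the episode above 0.02 m).
It fails at once if a board or probe is tipped over (more than 60 degrees) (angle between any of test_board, reference_board, loop_probe, needle_probe's own z axis and vertical above 1.05 rad).
It fails at once if a board or probe is dropped (falls free of the fingers faster than 0.7 m/s, that is from about 25 mm) ((linear speed of test_board above 0.7 m/s and contact force between test_board and the fingers below 0.05 N) or (linear speed of reference_board above 0.7 m/s and contact force between reference_board and the fingers below 0.05 N) or (linear speed of loop_probe above 0.7 m/s and contact force between loop_probe and the fingers below 0.05 N) or (linear speed of needle_probe above 0.7 m/s and contact force between needle_probe and the fingers below 0.05 N)).
It also fails if it takes over 96 s, if anything falls off the work surface, if the arm or the gripper's body presses on something with over 40 N, if the wrist force passes 120 N, or if a joint passes its speed limit or range.

## Working session

There is one attempt and no reset: what is moved stays moved. The work goes in short steps, Python scripts to look and compute and a shell command to move; the robot and the scene stay as the last step left them, time stands still between calls to the robot, and variables do not carry over. Pictures are saved under pics/ and viewed, at most 14 in all, crops included, and the job is handed in when it is done.

```bash
mkdir -p pics
cat > h.py <<'E'
import numpy as np, cv2
from station import bot
def cam(n):
    c=bot.read_camera(n); d=c['depth']; H,W=d.shape
    f=H/2/np.tan(np.radians(c['fovy'])/2)
    v,u=np.mgrid[:H,:W]
    P=np.stack([(u-c['cx'])/f*d,(v-c['cy'])/f*d,d],-1)
    T=np.array(c['pose']); P=P@T[:3,:3].T+T[:3,3]
    P[d==0]=np.nan
    return c['pixels'],P,c
E
python3 - <<'E'
from h import *
for n in('top','side'):
    px,P,c=cam(n)
    np.savez(f'{n}0.npz',px=px,P=P)
    cv2.imwrite(f'pics/{n}0.png',cv2.resize(px[:,:,::-1],(800,600),interpolation=cv2.INTER_CUBIC))
    print(n,np.round(c['pose'],3).tolist(),c['fovy'],c['cx'],c['cy'])
print(bot.get_obs())
E
```

```text
top [[-0.013, -0.986, 0.168, 0.319], [-1.0, 0.009, -0.028, 0.014], [0.026, -0.168, -0.985, 1.042], [0.0, 0.0, 0.0, 1.0]] 51.43923982366563 258.3337441488989 194.63685894884895
side [[-0.828, -0.435, 0.354, -0.068], [-0.561, 0.639, -0.527, 0.845], [0.004, -0.635, -0.773, 1.303], [0.0, 0.0, 0.0, 1.0]] 42.36882974188279 255.32068462938395 184.96205703950588
{'t': 0.1, 'q': array([-1.2420856 ,  0.47771125,  0.02231647,  1.55633385, -0.01151495,
        1.10932754, -0.08311808]), 'joint_vel': array([ 0.00016195, -0.00137386,  0.00209498, -0.00251036, -0.00031851,
       -0.00018317, -0.00166208]), 'joint_torque': array([ 5.01188915e-03, -5.97762072e+01,  1.61409572e+00, -2.81958783e+01,
        1.28823347e-02,  4.92037099e-03,  3.69014208e-05]), 'eef_pos': array([0.28532486, 0.61114057, 0.2304345 ]), 'tool_rot': array([-1.32542323e-04,  2.16663926e-01,  9.76245902e-01, -8.15595146e-04]), 'contact_force': array([-0.846746  ,  0.02874433,  0.10984659]), 'torque': array([-0.01922097, -0.00108736, -0.04219439]), 'grasp_force': 0.0, 'gripper_width': 0.9991352653889497}
```

View pics/top0.png

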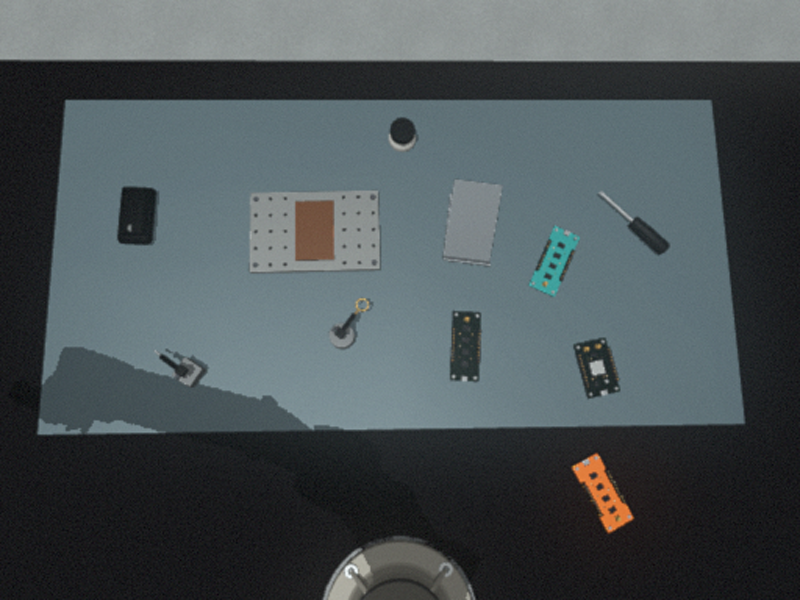

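View pics/side0.png

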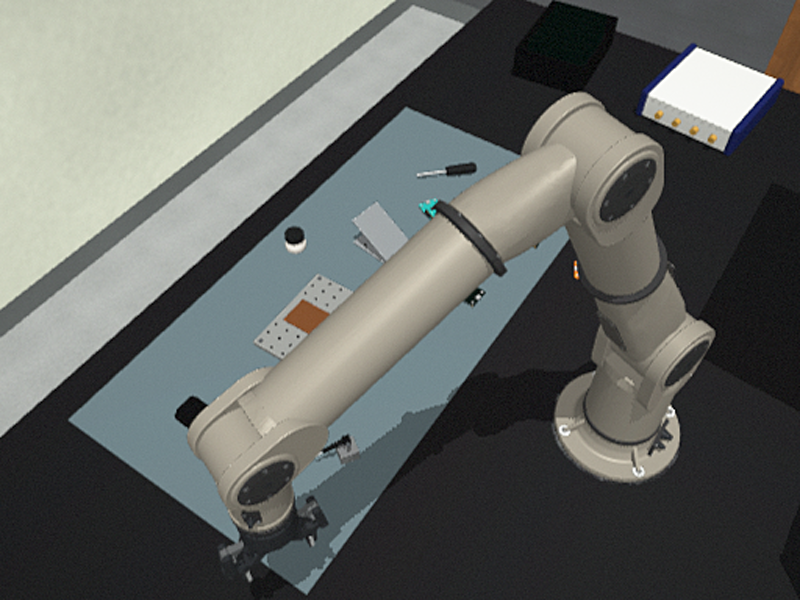

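Top view, as 800x600 pixels:
- Test board: (597,367), dark with a white lid.
- Reference board: (466,346), dark with four chips. The turquoise board at (554,261) and the orange one at (603,493) resemble it, but the colour rules them out.
- Loop probe: base (343,335), ring (364,305).
- Needle probe: (187,368), pointing up and to the left.
- Plate: (315,231).
- Stand: (472,222).
- Left alone: mouse (137,215), jar (402,133), screwdriver (635,222).

Next I take heights and a close crop of the choices.

```bash
cat > m.py <<'E'
from h import *
def rect(P,box,zlo,zhi,mask=None):
    u0,v0,u1,v1=[int(round(b*.64)) for b in box]
    Q=P[v0:v1,u0:u1]; m=(Q[...,2]>zlo)&(Q[...,2]<zhi)
    if mask is not None: m&=mask[v0:v1,u0:u1]
    n,l,s,_=cv2.connectedComponentsWithStats(m.astype(np.uint8))
    if n<2: return None
    k=1+s[1:,4].argmax(); p=Q[l==k]
    (c,wh,a)=cv2.minAreaRect((p[:,:2]*1000).astype(np.float32))
    return dict(c=np.round(c,1),wh=np.round(wh,1),a=round(a,1),mean=np.round(p.mean(0)*1000,1),n=len(p))
E
python3 - <<'E'
from m import *
d=np.load('top0.npz');P=d['P'];px=d['px'].astype(int)
print('mat z',np.nanmedian(P[90:105,150:300,2]), np.nanstd(P[90:105,150:200,2]))
for n,b,lo,hi in [('test',(560,320,640,415),.004,.04),('ref',(430,290,500,400),.004,.04),('plate',(230,170,400,290),.006,.03),('pad',(285,190,345,270),.0135,.03),
 ('stand',(420,160,520,280),.006,.2),('loop base',(315,310,372,360),.02,.036),('loop all',(315,280,385,360),.01,.1),('loop top',(315,280,385,360),.045,.1),('ring',(350,290,380,316),.02,.045),
 ('needle base',(160,340,220,400),.02,.035),('needle all',(140,335,220,400),.012,.1),('needle top',(140,335,220,400),.045,.1),('mouse',(100,170,170,260),.008,.1),('jar',(380,100,430,160),.03,.1),('scr',(590,180,680,265),.006,.1)]:
    print(n,rect(P,b,lo,hi))
px=d['px'][:,:,::-1]
def crop(x,y,r=34): 
    x,y=int(x*.64),int(y*.64); return cv2.resize(px[y-r:y+r,x-r:x+r],(380,280) if 0 else (290,290),interpolation=cv2.INTER_CUBIC)
cv2.imwrite('pics/crop1.png',np.vstack([np.hstack([crop(597,367),crop(466,346)]),np.hstack([crop(350,320),crop(182,365)])]))
E
```

```text
mat z 0.0014148337848864934 0.0019341066664824232
test {'c': array([ 386.1, -338.7]), 'wh': array([93.8, 66. ]), 'a': 13.2, 'mean': array([ 385.4, -335.6,   13.1]), 'n': 802}
ref {'c': array([ 424.7, -115.9]), 'wh': array([ 57.6, 115.6]), 'a': 88.3, 'mean': array([ 423.2, -116.8,   12.5]), 'n': 840}
plate {'c': array([625.4, 135.3]), 'wh': array([145.4, 220.1]), 'a': 1.4, 'mean': array([622.5, 135.8,  13.9]), 'n': 4225}
pad {'c': array([623.3, 135.7]), 'wh': array([135.7, 101.5]), 'a': 0.2, 'mean': array([620.8, 133.8,  16.1]), 'n': 1262}
stand {'c': array([ 625.4, -129.8]), 'wh': array([ 80.5, 126. ]), 'a': 82.6, 'mean': array([ 628. , -129.8,   43.2]), 'n': 1612}
loop base {'c': array([438.3,  86.7]), 'wh': array([32.1, 40. ]), 'a': 13.3, 'mean': array([436.5,  86.1,  28.6]), 'n': 137}
loop all {'c': array([464.5,  77.3]), 'wh': array([41.1, 90.3]), 'a': 64.9, 'mean': array([448.3,  82. ,  38.1]), 'n': 269}
loop top {'c': array([454.7,  76.6]), 'wh': array([22.5, 47.7]), 'a': 36.7, 'mean': array([452.2,  82.3,  56.2]), 'n': 86}
ring {'c': array([489.9,  54. ]), 'wh': array([22.5, 18.1]), 'a': 0.8, 'mean': array([490.5,  54.5,  35.7]), 'n': 28}
needle base {'c': array([385.2, 335.5]), 'wh': array([35.9, 35.9]), 'a': 56.9, 'mean': array([385.2, 330.2,  28.6]), 'n': 160}
needle all {'c': array([397.2, 353.1]), 'wh': array([79., 36.]), 'a': 56.1, 'mean': array([387.7, 336.9,  37.4]), 'n': 296}
needle top {'c': array([393.1, 353.9]), 'wh': array([52.8, 21.4]), 'a': 56.1, 'mean': array([391.4, 346.4,  55.4]), 'n': 103}
mouse {'c': array([652.4, 434.9]), 'wh': array([55.1, 99.2]), 'a': 86.2, 'mean': array([647.7, 431. ,  27.7]), 'n': 801}
jar {'c': array([792.2, -16.5]), 'wh': array([40.3, 43.3]), 'a': 89.4, 'mean': array([790.2, -15.8,  45.2]), 'n': 223}
scr {'c': array([ 636.5, -411.5]), 'wh': array([150.1,  25.6]), 'a': 45.6, 'mean': array([ 619. , -426.8,   21.8]), 'n': 343}
```

View pics/crop1.png

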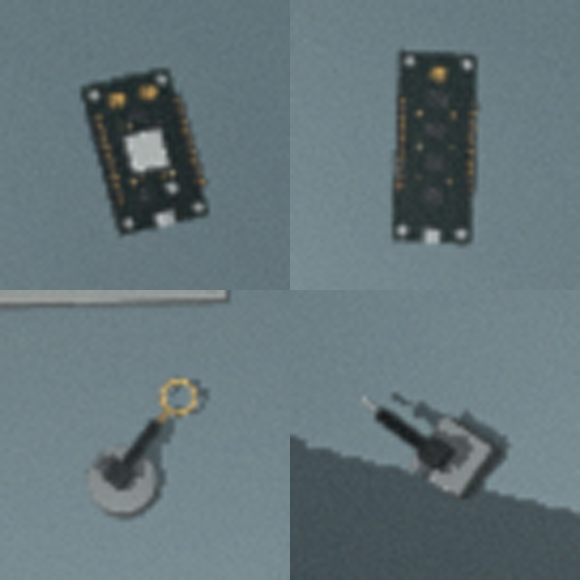

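The crops confirm the choices. Top left is the test board with a white lid and its gold connectors at the far end. Top right is the dark reference board with four black chips. Below them are the loop probe, pointing up and right, and the needle probe, pointing up and left. One refinement using colour masks and known heights follows.

```bash
cat >> m.py <<'E'
def rays(c,uv,z):
    T=np.array(c['pose']); f=192/np.tan(np.radians(c['fovy'])/2)
    uv=np.asarray(uv,float); d=np.c_[(uv[:,0]-c['cx'])/f,(uv[:,1]-c['cy'])/f,np.ones(len(uv))]@T[:3,:3].T
    return T[:3,3]+d*((z-T[2,3])/d[:,2])[:,None]
def blob(c,box,mask,z,dil=True):
    u0,v0,u1,v1=[int(round(b*.64)) for b in box]
    m=np.zeros(mask.shape,np.uint8); m[v0:v1,u0:u1]=mask[v0:v1,u0:u1]
    m=cv2.morphologyEx(m,cv2.MORPH_CLOSE,np.ones((3,3)))
    n,l,s,ce=cv2.connectedComponentsWithStats(m); k=1+s[1:,4].argmax()
    v,u=np.where(l==k); p=rays(c,np.c_[u,v],z)*1000
    r=cv2.minAreaRect(p[:,:2].astype(np.float32))
    return dict(c=np.round(r[0],1),wh=np.round(r[1],1),a=round(r[2],1),mean=np.round(p[:,:2].mean(0),1),n=len(p))
E
python3 - <<'E'
from m import *
px,P,c=cam('top'); i=px.astype(int); r,g,b=i[...,0],i[...,1],i[...,2]; s=i.sum(2)
print('pad',blob(c,(285,190,345,270),(r-b>40),.015))
print('plate',blob(c,(235,180,395,285),(abs(r-b)<14)&(s>300)|(r-b>40),.012))
print('ref',blob(c,(430,290,500,400),s<170,.010))
print('test',blob(c,(560,320,640,415),s<170,.010))
print('lid',blob(c,(580,350,615,385),s>450,.012))
print('ring',blob(c,(350,290,380,320),(r-b>25),.031))
print('loopbase',blob(c,(320,315,362,355),(abs(r-b)<16)&(s>250),.028))
print('needlebase',blob(c,(170,350,215,395),(abs(r-b)<16)&(s>200),.028))
# stand slope: P in box, fit plane
Q=P[int(170*.64):int(275*.64),int(430*.64):int(512*.64)].reshape(-1,3); Q=Q[(Q[:,2]>.02)&(Q[:,2]<.09)]
A=np.c_[Q[:,:2],np.ones(len(Q))]; w=np.ones(len(Q),bool)
for _ in range(5):
    k=np.linalg.lstsq(A[w],Q[w,2],rcond=None)[0]; w=abs(Q[:,2]-A@k)<.005
print('slope',np.degrees(np.arctan(np.hypot(*k[:2]))),'yaw',np.degrees(np.arctan2(k[1],k[0])),w.sum())
R=cv2.minAreaRect((Q[w][:,:2]*1000).astype(np.float32)); print(R,'z at c',R[0]@k[:2]+k[2]*1000,'foot z10 dist')
E
```

```text
pad {'c': array([624.1, 135.4]), 'wh': array([100.1,  63.7]), 'a': 0.9, 'mean': array([623.6, 136.3]), 'n': 890}
plate {'c': array([623.1, 135.9]), 'wh': array([143. , 219.8]), 'a': 0.4, 'mean': array([622.7, 136.3]), 'n': 4255}
ref {'c': array([ 424.7, -116.8]), 'wh': array([ 42.7, 111.1]), 'a': 86.6, 'mean': array([ 425.8, -117.4]), 'n': 571}
test {'c': array([ 385.6, -334.7]), 'wh': array([90.1, 55. ]), 'a': 11.1, 'mean': array([ 384.1, -333.9]), 'n': 537}
lid {'c': array([ 385.7, -335.6]), 'wh': array([20.1, 20.6]), 'a': 10.4, 'mean': array([ 385.5, -335.6]), 'n': 63}
ring {'c': array([489.6,  55.3]), 'wh': array([20.4, 23.4]), 'a': 89.5, 'mean': array([490.1,  55.9]), 'n': 30}
loopbase {'c': array([441.3,  86.9]), 'wh': array([42.5, 41.2]), 'a': 15.8, 'mean': array([439.2,  87.7]), 'n': 169}
needlebase {'c': array([380.9, 334.6]), 'wh': array([50.5, 50.5]), 'a': 71.0, 'mean': array([382. , 331.3]), 'n': 261}
slope 29.590217639630374 yaw -7.916827537667492 1291
((635.6923217773438, -131.20445251464844), (79.90283966064453, 104.43158721923828), 82.28025817871094) z at c 47.11608778848495 foot z10 dist
```

Working poses, in mm and degrees:
- Plate: (624,136), 1.0°.
- Test board: (385.7,-335.5), 11.5°.
- Reference board: (425,-117), -2.5°.
- Loop probe: (440,87), -32.7°.
- Needle probe: (385,335), 56.5°.
- Stand: (629.5,-130.3), -7.7°.

Now a helper that gives shifts in the tool's axes.

```bash
cat > to.py <<'E'
import sys
from h import *
from scipy.spatial.transform import Rotation as Ro
x,y,z,yaw=map(float,sys.argv[1:5])   # mm, deg of the closing line
o=bot.get_obs(); R=Ro.from_quat(np.roll(o['tool_rot'],-1)).as_matrix()
p=o['eef_pos']*1000; d=R.T@(np.array([x,y,z])-p)/10
cur=np.degrees(np.arctan2(R[1,1],R[0,1])); s=(cur-yaw+90)%180-90
az=np.degrees(np.arctan2(y,x))
print('t',round(o['t'],2),'tcp',np.round(p,1),'close',round(cur,1),'q7',round(o['q'][6],2),'shift',np.round(d,2),'spin',round(np.radians(s),3),'or',round(np.radians(s-np.sign(s)*180),3),'rel',round(cur-s-az,1), 'w',round(o['gripper_width'],3))
E
python3 to.py 385.7 -335.5 120 101.5
```

```text
t 0.15 tcp [285.4 611.2 230.6] close 65.0 q7 -0.08 shift [-49.14 -81.53  11.17] spin -0.637 or 2.504 rel 142.5 w 0.999
```

```bash
python3 to.py 520 150 200 -10; python3 to.py 500 -150 180 -40
```

```text
t 0.15 tcp [285.4 611.2 230.6] close 65.0 q7 -0.08 shift [-40.77 -31.87   3.1 ] spin 1.309 or -1.833 rel -26.1 w 0.999
t 0.15 tcp [285.4 611.2 230.6] close 65.0 q7 -0.08 shift [-51.65 -59.89   5.14] spin -1.309 or 1.832 rel 156.7 w 0.999
```

```bash
python3 -m jog '[[-40.8,-31.9,3,1.3],[-40.8,-31.9,3,1.3],[-40.8,-31.9,3,1.3],[-40.8,-31.9,3,1.3],[-40.8,-31.9,3,1.3],[-40.8,-31.9,3,1.3],[-40.8,-31.9,3,1.3],[-40.8,-31.9,3,1.3],[-40.8,-31.9,3,1.3],[-40.8,-31.9,3,1.3],[-40.8,-31.9,3,1.3],[-40.8,-31.9,3,1.3],[-51.6,-59.9,5,2.5],[-51.6,-59.9,5,2.5],[-51.6,-59.9,5,2.5],[-51.6,-59.9,5,2.5],[-51.6,-59.9,5,2.5],[-51.6,-59.9,5,2.5],[-51.6,-59.9,5,2.5],[-51.6,-59.9,5,2.5]]' -1 30; python3 to.py 385.7 -335.5 80 101.5
```

```text
t: 1.82
eef_pos: [0.4985, -0.154, 0.1815]
tool_rot: [0.001, 0.981, 0.196, 0.0]
contact_force: [0.8, 0.3, 0.8]
gripper_width: 1.003
grasp_force: 0.0
t 1.82 tcp [ 498.5 -154.   181.5] close -67.4 q7 -0.69 shift [-17.39  12.41  10.17] spin 0.194 or -2.948 rel -37.5 w 1.003
```

```bash
python3 -m jog '[[-17.4,12.4,10,0.19],[-17.4,12.4,10,0.19],[-17.4,12.4,10,0.19],[-17.4,12.4,10,0.19],[-17.4,12.4,10,0.19],[-17.4,12.4,10,0.19],[-17.4,12.4,10,0.19],[-17.4,12.4,10,0.19],[-17.4,12.4,13,0.19],[-17.4,12.4,16,0.19],[-17.4,12.4,17.4,0.19],[-17.4,12.4,17.8,0.19],[-17.4,12.4,17.8,0.19]]'; python3 to.py 385.7 -335.5 3 101.5
```

```text
t: 2.9
eef_pos: [0.3892, -0.3306, 0.0028]
tool_rot: [-0.001, 0.994, 0.108, -0.0]
contact_force: [-0.8, 0.8, -0.1]
gripper_width: 1.004
grasp_force: 0.0
t 2.9 tcp [ 389.2 -330.6    2.8] close -77.6 q7 -0.19 shift [-0.44  0.4  -0.02] spin 0.016 or -3.126 rel -37.5 w 1.004
```

```bash
python3 -m jog '[[-0.4,0.4,0,0.02],[-0.4,0.4,0,0.02],[-0.4,0.4,0,0.02]]' -1 && python3 -m jog '[[0,0,0,0],[0,0,0,0],[0,0,0,0],[0,0,0,0],[0,0,0,0],[0,0,0,0],[0,0,0,0],[0,0,0,0],[0,0,0,0],[0,0,0,0]]' 1 30; python3 to.py 385.7 -335.5 3 101.5
```

```text
t: 3.15
eef_pos: [0.3862, -0.3374, 0.0045]
tool_rot: [0.001, 0.995, 0.097, 0.001]
contact_force: [0.0, -0.4, -0.2]
gripper_width: 0.999
grasp_force: 0.0
t: 3.98
eef_pos: [0.3858, -0.3366, 0.0039]
tool_rot: [-0.0, 0.995, 0.097, 0.0]
contact_force: [-1.2, 1.9, 6.2]
gripper_width: 0.644
grasp_force: 30.4
t 3.98 tcp [ 385.8 -336.6    3.9] close -78.8 q7 -0.19 shift [ 0.01 -0.11  0.09] spin -0.006 or 3.136 rel -37.5 w 0.644
```

```bash
python3 -m jog '[[0,0,-2,0],[0,0,-5,0],[0,0,-9,0],[0,0,-12,0],[0,0,-12,0]]'; python3 to.py 624 136 70 91
```

```text
t: 4.4
eef_pos: [0.3878, -0.3391, 0.1283]
tool_rot: [0.002, 0.995, 0.097, 0.003]
contact_force: [0.7, -1.1, -0.6]
gripper_width: 0.65
grasp_force: 33.6
t 4.4 tcp [ 387.8 -339.1  128.3] close -78.9 q7 -0.36 shift [ 32.3  -42.1    5.81] spin 0.177 or -2.965 rel -101.3 w 0.65
```

```bash
python3 to.py 624 136 20 91
python3 - <<'E'
from h import *
px,P,c=cam('side'); cv2.imwrite('pics/s1.png',cv2.resize(px[110:300,250:470,::-1],(640,552),interpolation=cv2.INTER_CUBIC))
E
```

```text
t 4.4 tcp [ 387.8 -339.1  128.3] close -78.9 q7 -0.36 shift [ 32.27 -42.12  10.81] spin 0.177 or -2.965 rel -101.3 w 0.65
```

View pics/s1.png

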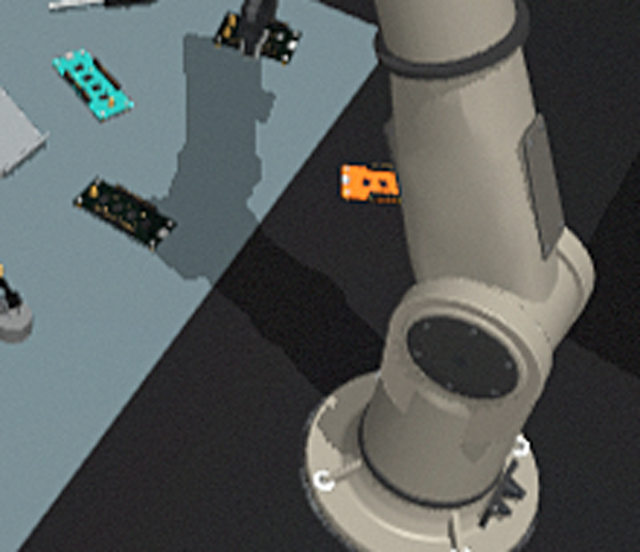

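The side view shows the test board held across its strips at crop pixel (258,38), lifted and level. Next I carry it over the pad.

```bash
python3 -m jog '[[32.3,-42.1,3,0.18],[32.3,-42.1,3,0.18],[32.3,-42.1,3,0.18],[32.3,-42.1,3,0.18],[32.3,-42.1,3,0.18],[32.3,-42.1,3,0.18],[32.3,-42.1,3,0.18],[32.3,-42.1,3,0.18],[32.3,-42.1,3,0.18],[32.3,-42.1,3,0.18],[32.3,-42.1,3,0.18],[32.3,-42.1,3,0.18],[32.3,-42.1,3,0.18],[32.3,-42.1,5.8,0.18],[32.3,-42.1,5.8,0.18],[32.3,-42.1,5.8,0.18],[32.3,-42.1,5.8,0.18]]'; python3 to.py 624 136 21 91
```

```text
t: 5.87
eef_pos: [0.6204, 0.1373, 0.0651]
tool_rot: [0.001, 1.0, 0.006, -0.001]
contact_force: [0.0, -0.7, -0.3]
gripper_width: 0.649
grasp_force: 33.6
t 5.87 tcp [620.4 137.3  65.1] close -89.3 q7 -1.36 shift [0.37 0.13 4.41] spin -0.005 or 3.137 rel -101.3 w 0.649
```

```bash
python3 -m jog '[[0.2,0.1,1,0],[0.2,0.1,2,0],[0.2,0.1,3,0],[0.2,0.1,3.8,0],[0.2,0.1,4.1,0],[0.2,0.1,4.3,0],[0.2,0.1,4.3,0],[0.2,0.1,4.3,0]]'; python3 to.py 624 136 19 91
```

```text
t: 6.53
eef_pos: [0.6231, 0.1379, 0.0224]
tool_rot: [-0.0, 1.0, 0.007, 0.0]
contact_force: [0.3, -0.0, -0.3]
gripper_width: 0.646
grasp_force: 33.6
t 6.53 tcp [623.1 137.9  22.4] close -89.2 q7 -1.32 shift [0.08 0.19 0.34] spin -0.003 or 3.139 rel -101.3 w 0.646
```

```bash
python3 -m jog '[[0.1,0.1,0.1,0],[0.1,0.1,0.2,0],[0.1,0.1,0.3,0],[0.1,0.1,0.35,0],[0.1,0.1,0.35,0],[0.1,0.1,0.35,0]]'; python3 to.py 624 136 19 91
```

```text
t: 7.03
eef_pos: [0.6241, 0.1369, 0.019]
tool_rot: [-0.0, 1.0, 0.007, 0.0]
contact_force: [0.1, 0.1, 1.5]
gripper_width: 0.643
grasp_force: 33.8
t 7.03 tcp [624.1 136.9  19. ] close -89.2 q7 -1.32 shift [-0.01  0.09  0.  ] spin -0.003 or 3.139 rel -101.3 w 0.643
```

Light contact at 1.5 N, so I release and retreat upwards.

```bash
python3 -m jog '[[0,0,0,0],[0,0,0,0],[0,0,0,0],[0,0,0,0],[0,0,0,0],[0,0,0,0]]' -1 && python3 -m jog '[[0,0,-2,0],[0,0,-6,0],[0,0,-10,0],[0,0,-14,0],[0,0,-14,0]]'; python3 to.py 440 87 110 57.3;  python3 to.py 440 87 2 57.3
python3 - <<'E'
from m import *
px,P,c=cam('top'); i=px.astype(int); r,g,b=i[...,0],i[...,1],i[...,2]; s=i.sum(2)
cv2.imwrite('pics/t2.png',cv2.resize(px[100:280,80:320,::-1],(800,600),interpolation=cv2.INTER_CUBIC))
print('lid',blob(c,(300,215,330,250),s>450,.027)); print('board',blob(c,(280,180,350,285),s<170,.025))
E
```

```text
t: 7.53
eef_pos: [0.6239, 0.1369, 0.0188]
tool_rot: [-0.0, 1.0, 0.007, -0.0]
contact_force: [0.1, -0.9, 0.6]
gripper_width: 1.001
grasp_force: 0.0
t: 7.95
eef_pos: [0.6287, 0.1365, 0.1667]
tool_rot: [-0.001, 1.0, 0.007, 0.006]
contact_force: [0.4, -1.0, 0.5]
gripper_width: 1.003
grasp_force: 0.0
t 7.95 tcp [628.7 136.5 166.7] close -89.2 q7 -1.43 shift [-19.     4.71   5.44] spin 0.584 or -2.557 rel -133.9 w 1.003
t 7.95 tcp [628.7 136.5 166.7] close -89.2 q7 -1.43 shift [-19.12   4.74  16.24] spin 0.584 or -2.557 rel -133.9 w 1.003
lid {'c': array([624.4, 135.4]), 'wh': array([19.4, 18.4]), 'a': 0.5, 'mean': array([624., 136.]), 'n': 60}
board {'c': array([624.1, 135.4]), 'wh': array([92.7, 55.5]), 'a': 0.9, 'mean': array([625.9, 134.7]), 'n': 551}
```

View pics/t2.png

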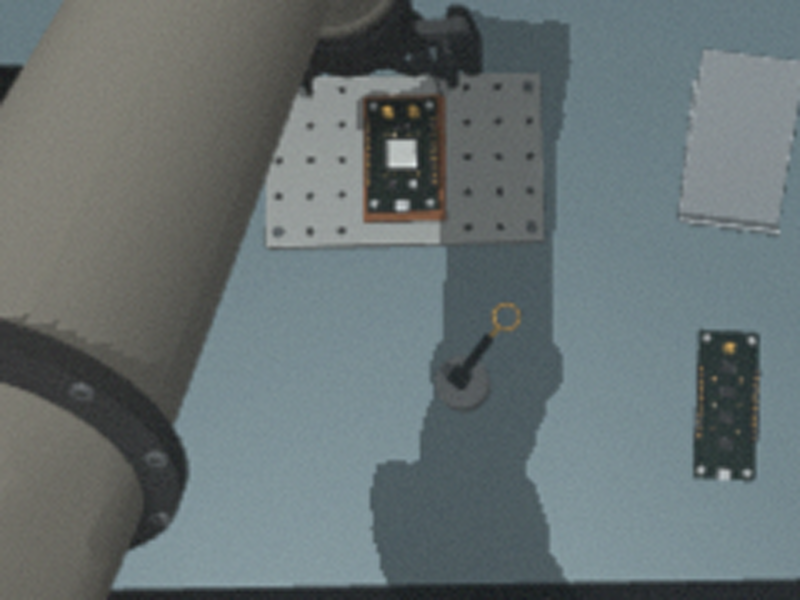

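```bash
python3 -m jog '[[-19,4.7,5,-2.557],[-19,4.7,5,-2.557],[-19,4.7,5,-2.557],[-19,4.7,5,-2.557],[-19,4.7,5,-2.557],[-19,4.7,5,-2.557],[-19,4.7,5,-2.557],[-19,4.7,5,-2.557],[-19,4.7,5,-2.557],[-19,4.7,5,-2.557],[-19,4.7,5,-2.557],[-19,4.7,5,-2.557],[-19,4.7,5,-2.557],[-19,4.7,5,-2.557],[-19,4.7,5,-2.557],[-19,4.7,5,-2.557],[-19,4.7,5,-2.557],[-19,4.7,5,-2.557],[-19,4.7,5,-2.557],[-19,4.7,5,-2.557]]'; python3 to.py 440 87 3 57.3
```

```text
t: 9.67
eef_pos: [0.4339, 0.087, 0.108]
tool_rot: [-0.001, 0.305, 0.952, -0.0]
contact_force: [-0.3, 0.1, 0.1]
gripper_width: 0.997
grasp_force: 0.0
t 9.67 tcp [433.9  87.  108. ] close 54.4 q7 0.72 shift [-0.51  0.37 10.5 ] spin -0.05 or 3.092 rel 46.1 w 0.997
```

```bash
python3 -m jog '[[-0.5,0.4,0,-0.05],[-0.5,0.4,1,-0.05],[-0.5,0.4,4,-0.05],[-0.5,0.4,7,-0.05],[-0.5,0.4,9,-0.05],[-0.5,0.4,10.2,-0.05],[-0.5,0.4,10.5,-0.05],[-0.5,0.4,10.5,-0.05],[-0.5,0.4,10.5,-0.05],[-0.5,0.4,10.5,-0.05]]' && python3 -m jog '[[0,0,0,0],[0,0,0,0],[0,0,0,0],[0,0,0,0],[0,0,0,0],[0,0,0,0],[0,0,0,0],[0,0,0,0],[0,0,0,0],[0,0,0,0],[0,0,0,0]]' 1 45; python3 to.py 440 87 3 57.3
```

```text
t: 10.5
eef_pos: [0.4415, 0.0875, 0.0044]
tool_rot: [0.001, 0.285, 0.959, 0.0]
contact_force: [-1.0, 0.7, 0.4]
gripper_width: 1.0
grasp_force: 0.0
t: 11.42
eef_pos: [0.4417, 0.0878, 0.0046]
tool_rot: [0.001, 0.284, 0.959, 0.001]
contact_force: [-1.1, 0.3, 8.0]
gripper_width: 0.482
grasp_force: 44.5
t 11.42 tcp [441.7  87.8   4.6] close 56.9 q7 0.83 shift [ 0.1  -0.16  0.16] spin -0.006 or 3.135 rel 46.1 w 0.482
```

```bash
python3 -m jog '[[0,0,-1,0],[0,0,-3,0],[0,0,-6,0],[0,0,-9,0],[0,0,-9,0]]'; python3 to.py 623.5 196 75 0.5
```

```text
t: 11.83
eef_pos: [0.4439, 0.088, 0.0986]
tool_rot: [0.003, 0.285, 0.959, 0.002]
contact_force: [1.5, 0.9, -1.8]
gripper_width: 0.475
grasp_force: 46.2
t 11.83 tcp [443.9  88.   98.6] close 56.9 q7 0.78 shift [-9.14 18.84  2.52] spin 0.985 or -2.157 rel -17.0 w 0.475
```

```bash
python3 -m jog '[[-3,6,0,0.2],[-9.1,18.8,1,0.985],[-9.1,18.8,1,0.985],[-9.1,18.8,1,0.985],[-9.1,18.8,1,0.985],[-9.1,18.8,1,0.985],[-9.1,18.8,1,0.985],[-9.1,18.8,1,0.985],[-9.1,18.8,2.5,0.985],[-9.1,18.8,2.5,0.985],[-9.1,18.8,2.5,0.985],[-9.1,18.8,2.5,0.985]]'; python3 to.py 623.5 196 20 0.5
```

```text
t: 12.83
eef_pos: [0.6196, 0.1953, 0.0689]
tool_rot: [-0.0, 0.704, 0.71, -0.0]
contact_force: [-0.6, 0.0, -0.4]
gripper_width: 0.478
grasp_force: 46.4
t 12.83 tcp [619.6 195.3  68.9] close 0.5 q7 -0.08 shift [0.07 0.39 4.89] spin 0.001 or -3.141 rel -17.0 w 0.478
```

```bash
python3 -m jog '[[0,0.3,0.8,0],[0,0.3,1.8,0],[0,0.3,2.8,0],[0,0.3,3.8,0],[0,0.3,4.4,0],[0,0.3,4.7,0],[0,0.3,4.8,0],[0,0.3,4.8,0]]'; python3 to.py 623.5 196 16.6 0.5
python3 -m jog '[[0,0,0.1,0],[0,0,0.2,0],[0,0,0.3,0],[0,0,0.35,0],[0,0,0.35,0]]'; python3 to.py 623.5 196 16.6 0.5
```

```text
t: 13.5
eef_pos: [0.6228, 0.1953, 0.0205]
tool_rot: [-0.0, 0.704, 0.71, -0.0]
contact_force: [0.2, 0.5, -1.3]
gripper_width: 0.476
grasp_force: 46.4
t 13.5 tcp [622.8 195.3  20.5] close 0.5 q7 -0.06 shift [0.07 0.07 0.39] spin 0.0 or -3.141 rel -17.0 w 0.476
t: 13.92
eef_pos: [0.6228, 0.1955, 0.0173]
tool_rot: [-0.0, 0.704, 0.71, 0.0]
contact_force: [-0.1, -0.7, -2.3]
gripper_width: 0.474
grasp_force: 46.4
t 13.92 tcp [622.8 195.5  17.3] close 0.5 q7 -0.05 shift [0.05 0.07 0.07] spin 0.0 or -3.141 rel -17.0 w 0.474
```

```bash
python3 -m jog '[[0,0,0.05,0],[0,0,0.1,0],[0,0,0.1,0],[0,0,0.1,0]]'
python3 - <<'E'
from h import *
px,P,c=cam('side'); cv2.imwrite('pics/s3.png',cv2.resize(px[150:270,130:270,::-1],(700,600),interpolation=cv2.INTER_CUBIC))
E
```

```text
t: 14.25
eef_pos: [0.623, 0.1955, 0.0167]
tool_rot: [-0.0, 0.704, 0.71, 0.0]
contact_force: [-1.6, -0.2, 3.4]
gripper_width: 0.482
grasp_force: 47.0
```

View pics/s3.png

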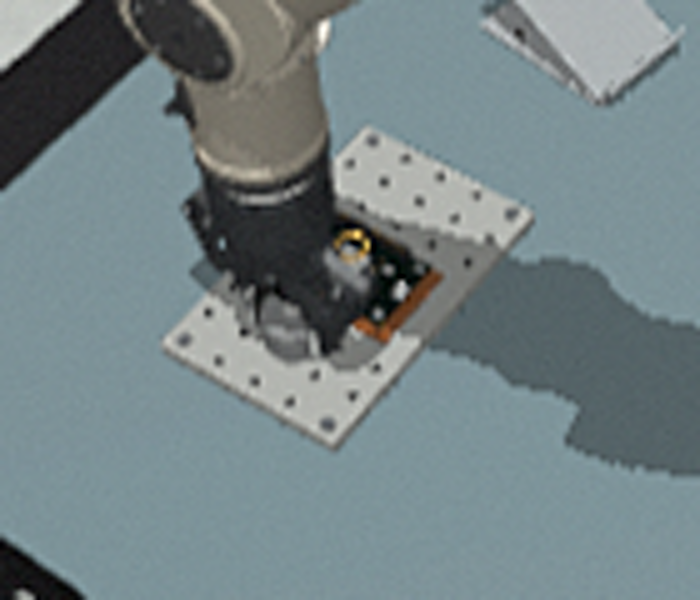

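The side view shows the loop base on the steel and the gold ring at (352,245) over the lid, with contact felt. I release, rise and check the loop from above.

```bash
python3 -m jog '[[0,0,0,0],[0,0,0,0],[0,0,0,0],[0,0,0,0],[0,0,0,0],[0,0,0,0]]' -1 && python3 -m jog '[[0,0,-1,0],[0,0,-4,0],[0,0,-8,0],[0,0,-12,0],[0,0,-14,0],[0,0,-14,0]]'; python3 to.py 385 335 110 -33.5
```

```text
t: 14.8
eef_pos: [0.6229, 0.1954, 0.0162]
tool_rot: [0.0, 0.704, 0.71, 0.0]
contact_force: [-1.0, 0.1, -0.0]
gripper_width: 1.0
grasp_force: 0.0
t: 15.3
eef_pos: [0.6264, 0.1959, 0.1631]
tool_rot: [0.002, 0.704, 0.71, 0.005]
contact_force: [0.6, -0.1, -0.1]
gripper_width: 1.0
grasp_force: 0.0
t 15.3 tcp [626.4 195.9 163.1] close 0.5 q7 -0.13 shift [ 14.09 -24.08   5.13] spin 0.593 or -2.549 rel -74.5 w 1.0
```

```bash
python3 -m jog '[[14.1,-24.1,5,0.59],[14.1,-24.1,5,0.59],[14.1,-24.1,5,0.59],[14.1,-24.1,5,0.59],[14.1,-24.1,5,0.59],[14.1,-24.1,5,0.59],[14.1,-24.1,5,0.59],[14.1,-24.1,5,0.59],[14.1,-24.1,5,0.59],[14.1,-24.1,5,0.59],[14.1,-24.1,5,0.59]]'
python3 - <<'E'
from m import *
px,P,c=cam('top'); i=px.astype(int); r,g,b=i[...,0],i[...,1],i[...,2]; s=i.sum(2)
cv2.imwrite('pics/t4.png',cv2.resize(px[100:280,60:300,::-1],(800,600),interpolation=cv2.INTER_CUBIC))
for n,a in [('ring',((295,212,335,255),(r-b>60)&(r-g>10)&(g-b>25),.043))]: 
    try: print(n,blob(c,*a))
    except Exception as e: print(n,e)
E
python3 to.py 385 335 4 -33.5
```

```text
t: 16.22
eef_pos: [0.3821, 0.3335, 0.1067]
tool_rot: [0.0, 0.881, 0.474, 0.001]
contact_force: [0.6, -1.4, -0.0]
gripper_width: 1.0
grasp_force: 0.0
ring {'c': array([613.3, 137.6]), 'wh': array([10.7,  1.9]), 'a': 75.2, 'mean': array([613.4, 137.3]), 'n': 5}
t 16.27 tcp [382.2 333.4 106.7] close -33.4 q7 -1.05 shift [ 0.28  0.14 10.27] spin 0.001 or -3.141 rel -74.5 w 0.998
```

View pics/t4.png

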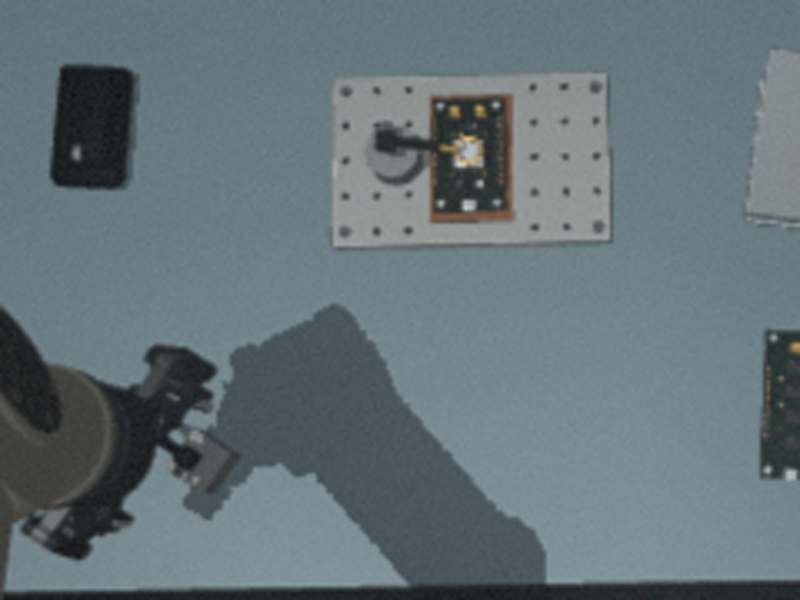

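The ring at (467,151) lies over the lid and the loop base at (395,155) stands left of the board. The gripper is above the needle probe at (210,460), so I go down and grip.

```bash
python3 -m jog '[[0.3,0.2,0,0],[0.3,0.2,1,0],[0.3,0.2,4,0],[0.3,0.2,7,0],[0.3,0.2,9,0],[0.3,0.2,10,0],[0.3,0.2,10.3,0],[0.3,0.2,10.3,0],[0.3,0.2,10.3,0]]' && python3 -m jog '[[0,0,0,0],[0,0,0,0],[0,0,0,0],[0,0,0,0],[0,0,0,0],[0,0,0,0],[0,0,0,0],[0,0,0,0],[0,0,0,0],[0,0,0,0],[0,0,0,0]]' 1 45; python3 to.py 385 335 3 -33.5
```

```text
t: 17.02
eef_pos: [0.3847, 0.3358, 0.0039]
tool_rot: [-0.0, 0.88, 0.475, 0.001]
contact_force: [-0.8, -0.1, 0.1]
gripper_width: 0.999
grasp_force: 0.0
t: 17.93
eef_pos: [0.3843, 0.3361, 0.004]
tool_rot: [-0.0, 0.88, 0.475, 0.0]
contact_force: [-0.8, 0.2, 6.4]
gripper_width: 0.413
grasp_force: 45.1
t 17.93 tcp [384.3 336.1   4. ] close -33.3 q7 -0.91 shift [-0.05  0.12  0.1 ] spin 0.004 or -3.138 rel -74.5 w 0.413
```

```bash
python3 -m jog '[[0,0,-1,0],[0,0,-4,0],[0,0,-8,0],[0,0,-12,0],[0,0,-12.5,0],[0,0,-12.5,0]]'; python3 to.py 625.2 75.6 100 1
```

```text
t: 18.43
eef_pos: [0.385, 0.337, 0.1311]
tool_rot: [-0.001, 0.88, 0.475, 0.002]
contact_force: [-1.2, 0.6, -1.6]
gripper_width: 0.411
grasp_force: 45.8
t 18.43 tcp [385.  337.  131.1] close -33.3 q7 -1.07 shift [-8.7  34.42  3.05] spin -0.598 or 2.543 rel -5.9 w 0.411
```

```bash
python3 -m jog '[[-3,12,0,-0.2],[-8.7,34.4,0,-0.6],[-8.7,34.4,0,-0.6],[-8.7,34.4,0,-0.6],[-8.7,34.4,0,-0.6],[-8.7,34.4,0,-0.6],[-8.7,34.4,0,-0.6],[-8.7,34.4,0,-0.6],[-8.7,34.4,0,-0.6],[-8.7,34.4,1,-0.6],[-8.7,34.4,3,-0.6],[-8.7,34.4,5,-0.6],[-8.7,34.4,5,-0.6],[-8.7,34.4,5,-0.6]]'; python3 to.py 625.2 75.6 20 1
```

```text
t: 19.6
eef_pos: [0.6216, 0.0742, 0.0761]
tool_rot: [-0.002, 0.7, 0.714, -0.002]
contact_force: [0.2, -0.2, -0.7]
gripper_width: 0.412
grasp_force: 45.7
t 19.6 tcp [621.6  74.2  76.1] close 1.1 q7 0.13 shift [0.14 0.4  5.61] spin 0.002 or -3.14 rel -5.9 w 0.412
```

```bash
python3 -m jog '[[0.1,0.3,0.8,0],[0.1,0.3,1.8,0],[0.1,0.3,2.8,0],[0.1,0.3,3.8,0],[0.1,0.3,4.8,0],[0.1,0.3,5.3,0],[0.1,0.3,5.5,0],[0.1,0.3,5.6,0],[0.1,0.3,5.7,0],[0.1,0.3,5.8,0],[0.1,0.3,5.85,0],[0.1,0.3,5.9,0],[0.1,0.3,5.9,0]]'; python3 to.py 625.2 75.6 16 1
```

```text
t: 20.68
eef_pos: [0.6269, 0.0753, 0.0195]
tool_rot: [0.0, 0.7, 0.714, 0.0]
contact_force: [-0.7, -0.2, -1.6]
gripper_width: 0.412
grasp_force: 45.9
t 20.68 tcp [626.9  75.3  19.5] close 1.1 q7 0.16 shift [ 0.04 -0.16  0.35] spin 0.002 or -3.14 rel -5.9 w 0.412
```

```bash
python3 -m jog '[[0,-0.1,0.1,0],[0,-0.1,0.2,0],[0,-0.1,0.3,0],[0,-0.1,0.35,0],[0,-0.1,0.38,0],[0,-0.1,0.38,0]]'; python3 to.py 625.2 75.6 16 1
```

```text
t: 21.18
eef_pos: [0.626, 0.0745, 0.0161]
tool_rot: [0.0, 0.701, 0.714, 0.0]
contact_force: [-1.2, -1.8, 4.6]
gripper_width: 0.413
grasp_force: 46.7
t 21.18 tcp [626.   74.5  16.1] close 1.1 q7 0.17 shift [ 0.11 -0.07  0.01] spin 0.001 or -3.141 rel -5.9 w 0.413
```

```bash
python3 -m jog '[[0,0,0,0],[0,0,0,0],[0,0,0,0],[0,0,0,0],[0,0,0,0],[0,0,0,0]]' -1 && python3 -m jog '[[0,0,-1,0],[0,0,-4,0],[0,0,-8,0],[0,0,-12,0],[0,0,-14,0],[0,0,-14,0]]'; python3 to.py 425 -117 90 87.5
```

```text
t: 21.68
eef_pos: [0.6257, 0.0753, 0.0154]
tool_rot: [-0.0, 0.7, 0.714, -0.0]
contact_force: [0.2, 1.0, 0.6]
gripper_width: 0.997
grasp_force: 0.0
t: 22.18
eef_pos: [0.6292, 0.075, 0.1619]
tool_rot: [0.003, 0.701, 0.714, 0.004]
contact_force: [0.9, -0.1, 0.8]
gripper_width: 0.997
grasp_force: 0.0
t 22.18 tcp [629.2  75.  161.9] close 1.1 q7 0.08 shift [-18.84 -20.84   6.95] spin -1.509 or 1.633 rel 102.9 w 0.997
```

```bash
python3 -m jog '[[-18.8,-20.8,3,1.63],[-18.8,-20.8,3,1.63],[-18.8,-20.8,3,1.63],[-18.8,-20.8,3,1.63],[-18.8,-20.8,3,1.63],[-18.8,-20.8,7,1.63],[-18.8,-20.8,7,1.63],[-18.8,-20.8,7,1.63],[-18.8,-20.8,7,1.63],[-18.8,-20.8,7,1.63],[-18.8,-20.8,7,1.63],[-18.8,-20.8,7,1.63],[-18.8,-20.8,7,1.63],[-18.8,-20.8,7,1.63],[-18.8,-20.8,7,1.63]]'; python3 to.py 425 -117 5 87.5
python3 - <<'E'
from m import *
px,P,c=cam('top')
cv2.imwrite('pics/t5.png',cv2.resize(px[90:270,140:380,::-1],(800,600),interpolation=cv2.INTER_CUBIC))
E
```

```text
t: 23.43
eef_pos: [0.4211, -0.1167, 0.0854]
tool_rot: [0.0, 1.0, -0.018, -0.0]
contact_force: [0.0, 0.0, 0.6]
gripper_width: 0.999
grasp_force: 0.0
t 23.43 tcp [ 421.1 -116.7   85.4] close -92.1 q7 -0.81 shift [0.39 0.01 8.04] spin 0.007 or -3.135 rel -77.1 w 0.999
```

View pics/t5.png

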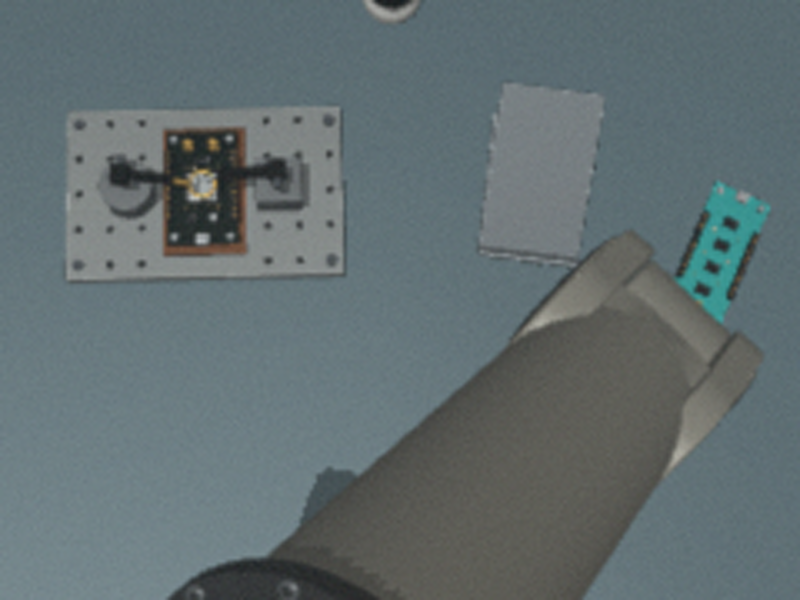

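Both probes stand on the steel at (125,185) and (283,183), with their tips meeting over the lid at (200,184). The arm hides the reference board. I go down and grip it lightly.

```bash
python3 -m jog '[[0.4,0,1,0],[0.4,0,3,0],[0.4,0,5,0],[0.4,0,7,0],[0.4,0,7.8,0],[0.4,0,8,0],[0.4,0,8,0],[0.4,0,8,0]]' && python3 -m jog '[[0,0,0,0],[0,0,0,0],[0,0,0,0],[0,0,0,0],[0,0,0,0],[0,0,0,0],[0,0,0,0],[0,0,0,0],[0,0,0,0],[0,0,0,0],[0,0,0,0]]' 1 25; python3 to.py 425 -117 5 87.5
```

```text
t: 24.15
eef_pos: [0.4258, -0.1172, 0.0062]
tool_rot: [-0.0, 1.0, -0.02, 0.001]
contact_force: [0.5, -0.8, 0.2]
gripper_width: 1.002
grasp_force: 0.0
t: 25.07
eef_pos: [0.4258, -0.1168, 0.0061]
tool_rot: [-0.0, 1.0, -0.02, 0.001]
contact_force: [-1.2, 1.9, 8.5]
gripper_width: 0.556
grasp_force: 24.2
t 25.07 tcp [ 425.8 -116.8    6.1] close -92.3 q7 -0.65 shift [-0.07  0.02  0.11] spin 0.003 or -3.139 rel -77.1 w 0.556
```

```bash
python3 -m jog '[[0,0,-1,0],[0,0,-4,0],[0,0,-8,0],[0,0,-12,0],[0,0,-12.5,0],[0,0,-12.5,0]]'; python3 to.py 623.3 -129.5 100 82.3
```

```text
t: 25.57
eef_pos: [0.4271, -0.1166, 0.1324]
tool_rot: [-0.0, 1.0, -0.019, 0.002]
contact_force: [0.5, -0.4, -0.6]
gripper_width: 0.554
grasp_force: 26.9
t 25.57 tcp [ 427.1 -116.6  132.4] close -92.2 q7 -0.91 shift [19.64  0.53  3.34] spin 0.095 or -3.046 rel -86.0 w 0.554
```

```bash
python3 -m jog '[[3,0.1,0,0.03],[7,0.2,0,0.06],[11,0.3,0,0.095],[15,0.4,0,0.095],[18,0.5,0,0.095],[19.6,0.5,1,0.095],[19.6,0.5,2,0.095],[19.6,0.5,2.5,0.095],[19.6,0.5,2.5,0.095],[19.6,0.5,2.5,0.095]]'; python3 to.py 623.3 -129.5 80 82.3
python3 - <<'E'
from m import *
px,P,c=cam('side')
cv2.imwrite('pics/s6.png',cv2.resize(px[100:220,190:330,::-1],(700,600),interpolation=cv2.INTER_CUBIC))
E
```

```text
t: 26.4
eef_pos: [0.619, -0.13, 0.1045]
tool_rot: [-0.0, 0.998, -0.068, -0.001]
contact_force: [-0.4, 0.0, -0.7]
gripper_width: 0.56
grasp_force: 26.9
t 26.4 tcp [ 619.  -130.   104.5] close -97.8 q7 -0.99 shift [ 0.42 -0.1   2.45] spin -0.002 or 3.139 rel -86.0 w 0.56
```

View pics/s6.png

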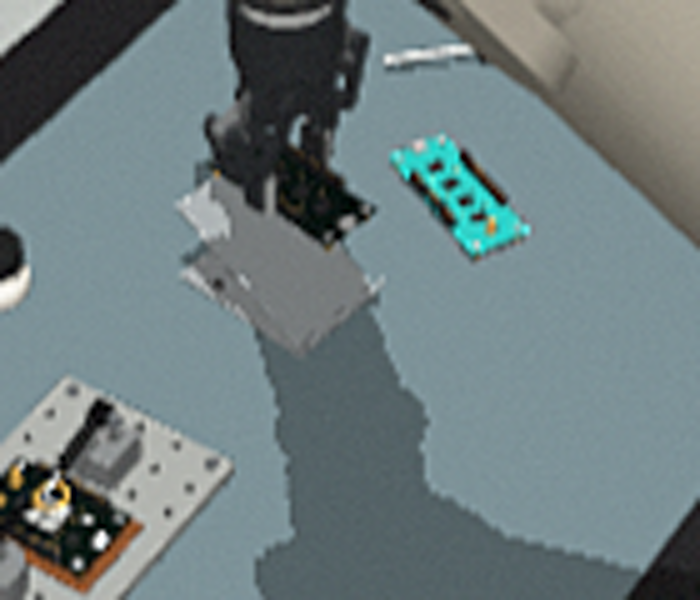

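The reference board is held level at (325,195), above the stand at (300,280). I lower it slowly and watch the force.

```bash
python3 -m jog '[[0.4,-0.1,0.5,0],[0.4,-0.1,1,0],[0.4,-0.1,1.5,0],[0.4,-0.1,2,0],[0.4,-0.1,2.4,0],[0.4,-0.1,2.6,0],[0.4,-0.1,2.6,0]]' - 20; python3 to.py 623.3 -129.5 72 82.3
```

```text
t: 27.03
eef_pos: [0.6247, -0.1293, 0.0788]
tool_rot: [-0.0, 0.998, -0.068, -0.0]
contact_force: [-1.2, 0.0, -0.6]
gripper_width: 0.551
grasp_force: 26.9
t 27.03 tcp [ 624.7 -129.3   78.8] close -97.7 q7 -0.97 shift [-0.13  0.04  0.68] spin -0.001 or 3.141 rel -86.0 w 0.551
```

```bash
python3 -m jog '[[0,0,0.2,0],[0,0,0.4,0],[0,0,0.6,0],[0,0,0.8,0],[0,0,1,0],[0,0,1,0]]'; python3 to.py 623.3 -129.5 60 82.3
```

```text
t: 27.53
eef_pos: [0.6244, -0.1295, 0.0692]
tool_rot: [-0.0, 0.998, -0.068, -0.001]
contact_force: [-3.9, 0.4, 4.5]
gripper_width: 0.552
grasp_force: 24.5
t 27.53 tcp [ 624.4 -129.5   69.2] close -97.8 q7 -0.97 shift [-0.1   0.01  0.92] spin -0.001 or 3.14 rel -86.0 w 0.552
```

```bash
python3 -m jog '[[0,0,0.2,0],[0,0,0.4,0],[0,0,0.6,0],[0,0,0.8,0],[0,0,1,0],[0,0,1,0]]'; python3 to.py 623.3 -129.5 60 82.3;  python3 - <<'E'
from m import *
px,P,c=cam('side')
cv2.imwrite('pics/s7.png',cv2.resize(px[105:185,210:310,::-1],(750,600),interpolation=cv2.INTER_CUBIC))
E
```

```text
t: 28.03
eef_pos: [0.6242, -0.1294, 0.059]
tool_rot: [-0.0, 0.998, -0.068, -0.001]
contact_force: [-4.7, 0.0, 3.6]
gripper_width: 0.557
grasp_force: 25.3
t 28.03 tcp [ 624.2 -129.4   59. ] close -97.8 q7 -0.96 shift [-0.09  0.02 -0.1 ] spin -0.001 or 3.14 rel -86.0 w 0.557
```

View pics/s7.png

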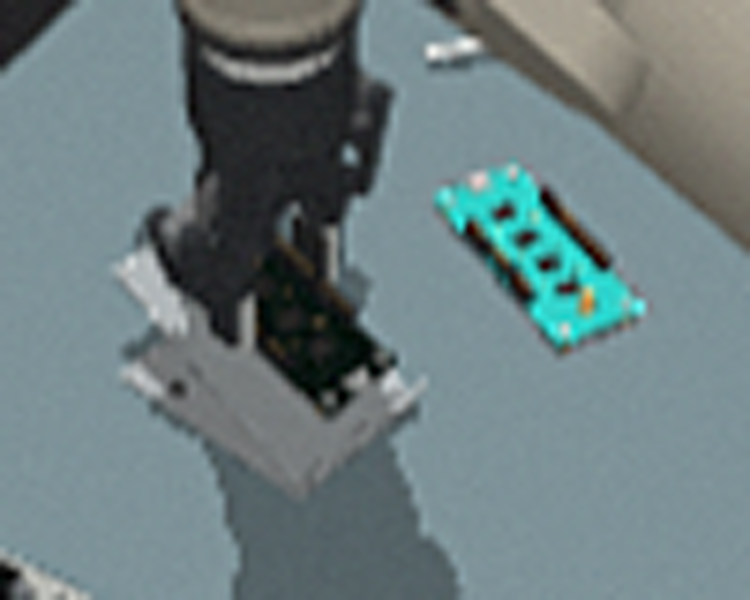

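The board is pivoting in the pads, its lower end at (350,395) nearing the lip. I carry on in small steps.

```bash
python3 -m jog '[[0,0,0.2,0],[0,0,0.4,0],[0,0,0.6,0],[0,0,0.8,0],[0,0,0.9,0],[0,0,0.9,0]]'; python3 to.py 623.3 -129.5 47 82.3; python3 -m jog '[[0,0,0.1,0],[0,0,0.2,0],[0,0,0.2,0],[0,0,0.2,0]]'
```

```text
t: 28.58
eef_pos: [0.6254, -0.1295, 0.0504]
tool_rot: [0.0, 0.998, -0.068, 0.0]
contact_force: [-3.5, -0.5, 3.5]
gripper_width: 0.554
grasp_force: 26.1
t 28.58 tcp [ 625.4 -129.5   50.4] close -97.7 q7 -0.95 shift [-0.21  0.03  0.34] spin -0.001 or 3.141 rel -86.0 w 0.554
t: 28.92
eef_pos: [0.6256, -0.1296, 0.0487]
tool_rot: [0.0, 0.998, -0.068, 0.001]
contact_force: [-1.6, -1.2, 4.4]
gripper_width: 0.553
grasp_force: 26.4
```

```bash
python3 -m jog '[[0,0,0.05,0],[0,0,0.1,0],[0,0,0.15,0],[0,0,0.15,0]]';  python3 - <<'E'
from m import *
px,P,c=cam('side')
cv2.imwrite('pics/s8.png',cv2.resize(px[105:185,210:310,::-1],(750,600),interpolation=cv2.INTER_CUBIC))
E
```

```text
t: 29.25
eef_pos: [0.6254, -0.1292, 0.047]
tool_rot: [-0.0, 0.998, -0.067, 0.0]
contact_force: [-1.5, -0.8, 5.0]
gripper_width: 0.557
grasp_force: 26.6
```

View pics/s8.png

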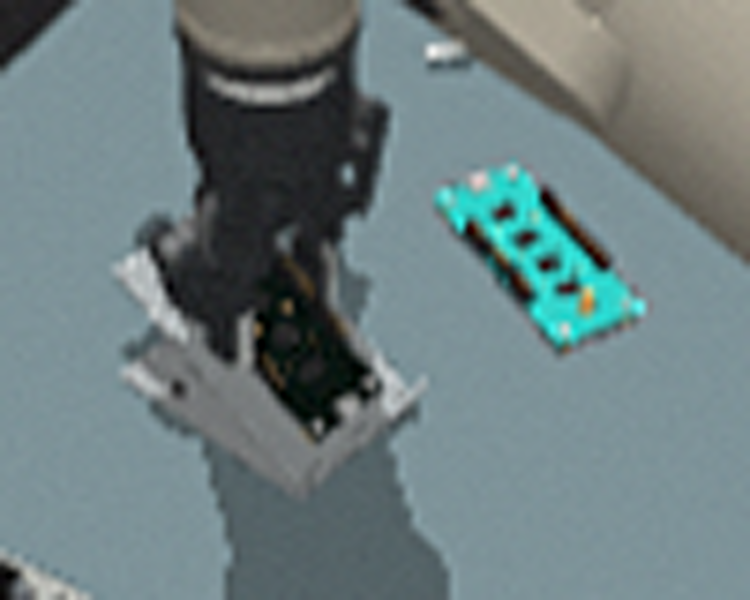

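The board looks nearly parallel to the slope, with its lower end just above the lip. I check the tilt by depth.

Run:
```python
from m import *
px,P,c=cam('side'); s=px.astype(int).sum(2)
u=np.array([210,105])
m=np.zeros(s.shape,np.uint8); poly=np.array([[262,345],[315,425],[370,375],[320,315]])/7.5+u
cv2.fillPoly(m,[np.round(poly).astype(int)],1)
Q=P[(m>0)]; Q=Q[np.isfinite(Q[:,2])]
yw=np.radians(-7.7);ux=np.array([np.cos(yw),np.sin(yw)]);uy=np.array([-ux[1],ux[0]])
D=Q[:,:2]-[.6295,-.1303]; a,b=D@ux,D@uy; w=np.ones(len(a),bool); A=np.c_[a,b,np.ones(len(a))]
for _ in range(5):
    k=np.linalg.lstsq(A[w],Q[w,2],rcond=None)[0]; w=abs(Q[:,2]-A@k)<.005
print('tilt',np.degrees(np.arctan(k[:2])),w.sum(),'a',a.min(),a.max())
h=(Q[w,2]-(.010+(a[w]+.056)*np.tan(np.radians(30))))*np.cos(np.radians(30))
for lo,hi in((-.06,-.045),(-.045,-.03),(-.03,-.015),(-.015,.01)):
    q=(a[w]>lo)&(a[w]<hi); print(lo,q.sum(),h[q].mean()*1000 if q.any() else None)
```

```text
tilt [27.366619   2.1607546] 92 a -0.05251645547901049 -0.0055237254522448095
-0.06 14 14.593557812479188
-0.045 38 12.352556479452048
-0.03 36 12.451124873526197
-0.015 4 11.996083800931569
```

```bash
python3 -m jog '[[0,0,0.05,0],[0,0,0.1,0],[0,0,0.12,0],[0,0,0.12,0]]' && python3 -m jog '[[0,0,0,0],[0,0,0,0],[0,0,0,0],[0,0,0,0],[0,0,0,0],[0,0,0,0],[0,0,0,0]]' -1 && python3 -m jog '[[0,0,-1,0],[0,0,-3,0],[0,0,-6,0],[0,0,-10,0],[0,0,-14,0],[0,0,-14,0]]'; python3 to.py 520 150 250 -10
```

```text
t: 29.68
eef_pos: [0.6253, -0.1292, 0.0463]
tool_rot: [-0.0, 0.998, -0.067, 0.0]
contact_force: [-1.9, 1.0, 8.3]
gripper_width: 0.552
grasp_force: 27.2
t: 30.27
eef_pos: [0.625, -0.1293, 0.0457]
tool_rot: [-0.0, 0.998, -0.068, -0.0]
contact_force: [-0.1, -0.1, -0.4]
gripper_width: 1.0
grasp_force: 0.0
t: 30.77
eef_pos: [0.6287, -0.132, 0.1944]
tool_rot: [0.001, 0.998, -0.068, 0.006]
contact_force: [1.8, -1.2, -0.5]
gripper_width: 1.0
grasp_force: 0.0
t 30.77 tcp [ 628.7 -132.   194.4] close -97.8 q7 -1.06 shift [-14.54 -26.46  -5.76] spin -1.533 or 1.609 rel -26.1 w 1.0
```

```bash
python3 -m jog '[[-16.4,27.5,-5,0],[-16.4,27.5,-5,0],[-16.4,27.5,-5,0],[-16.4,27.5,-5,0],[-16.4,27.5,-5,0],[-16.4,27.5,-5,0],[-16.4,27.5,-5,0],[-16.4,27.5,-5,0],[-16.4,27.5,-5,0],[-16.4,27.5,-5,0],[-16.4,27.5,-5,0],[-16.4,27.5,-5,0]]'
python3 - <<'E'
from m import *
px,P,c=cam('top'); i=px.astype(int); r,g,b=i[...,0],i[...,1],i[...,2]; s=i.sum(2)
cv2.imwrite('pics/t9.png',cv2.resize(px[90:270,140:380,::-1],(800,600),interpolation=cv2.INTER_CUBIC))
np.savez('top9.npz',px=px,P=P)
v0,v1,u0,u1=100,175,278,328
Q=P[v0:v1,u0:u1]; m=(s[v0:v1,u0:u1]<200)&(Q[...,2]>.01); n,l,st,_=cv2.connectedComponentsWithStats(m.astype(np.uint8)); Q=Q[l==1+st[1:,4].argmax()]
yw=np.radians(-7.7);ux=np.array([np.cos(yw),np.sin(yw)]);uy=np.array([-ux[1],ux[0]])
D=Q[:,:2]-[.6295,-.1303];a,bb=D@ux,D@uy
k=np.linalg.lstsq(np.c_[a,bb,np.ones(len(a))],Q[:,2],rcond=None)[0]
print('n',len(a),'tilt',np.degrees(np.arctan(k[:2])))
R=cv2.minAreaRect((np.c_[a,bb]*1000).astype(np.float32)); print(R,'z at c',np.array(R[0])@k[:2]+k[2]*1000)
# plate pieces
for n,bx in (('loop',(290,0,0,0)),):pass
yp=np.radians(1.)
S=(slice(118,182),slice(150,250)); Q=P[S].reshape(-1,3); D=(Q[:,:2]-[.624,.136])*1000
X=D[:,0]*np.cos(yp)+D[:,1]*np.sin(yp); Y=-D[:,0]*np.sin(yp)+D[:,1]*np.cos(yp)
for n,t in (('loop',(Y>38)&(Y<95)),('needle',(Y<-38)&(Y>-95))):
    t&=(Q[:,2]>.033)&(Q[:,2]<.048)&(abs(X)<35); print(n,t.sum(),'x',np.percentile(X[t],[2,50,98]).round(1),'y',np.percentile(Y[t],[2,50,98]).round(1))
print('lid',blob(c,(300,215,330,250),s>450,.027))
print('mouse',rect(P,(100,170,170,260),.008,.1)['c'],'jar',rect(P,(380,100,430,160),.03,.1)['c'],'scr',(rect(P,(590,180,680,265),.006,.1) or {}).get('c'))
print(bot.get_obs()['t'])
E
```

```text
t: 31.77
eef_pos: [0.4266, -0.3784, 0.2355]
tool_rot: [-0.0, 0.998, -0.066, -0.0]
contact_force: [0.8, 0.8, -0.5]
gripper_width: 0.998
grasp_force: 0.0
n 739 tilt [29.74749922  0.84324532]
((-11.349876403808594, 0.3801746368408203), (102.53150177001953, 46.82731628417969), 0.2084367722272873) z at c 49.7658957987457
loop 139 x [-20.5  -6.9  17.5] y [40.3 55.8 76.4]
needle 143 x [-18.2  -4.9  17.6] y [-78.8 -66.1 -44.9]
lid {'c': array([619.7, 137.3]), 'wh': array([ 7.6, 16.8]), 'a': 46.3, 'mean': array([620. , 137.3]), 'n': 16}
mouse [651.7 435.5] jar [792.4 -16.4] scr [ 637.9 -412.3]
31.8167
```

View pics/t9.png

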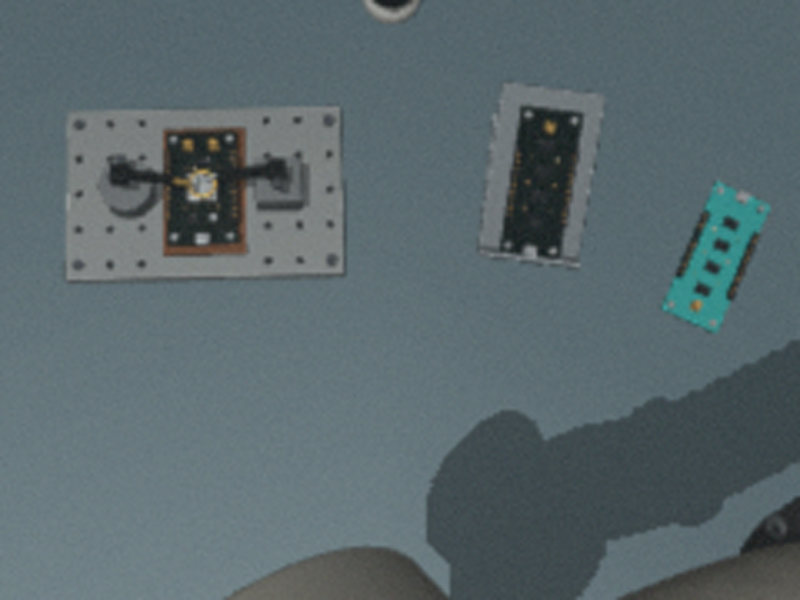

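The view shows the finished bench. The reference board lies flat at the lip (lower end (530,252), tilt 29.7°, about -6 mm in x and 0.4 mm in y in the stand's frame). Both probe bases stand about 60 mm from the board, with their tips over the lid at (202,185). The mouse, jar and screwdriver have not moved.

```bash
python3 -c "
from station import bot
print(bot.hand_in())"
```

```text
the job is handed in; nothing more can be done
None
```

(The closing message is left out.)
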